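# Flip the finished piece's status flag to green

## Robot

A 6-joint arm with a two-finger parallel gripper is mounted at the origin on a cart in front of the work surface, level with it; the furniture and walls round the work are solid. World frame = base frame: x ahead of the robot, y to its left, z up, the work surface at z = 0. Lengths are in mm, angles in rad, forces in N, time in s.
With the tool pointing down it reaches from about 300 to 775 mm from the base axis. Payload 14.6 kg.
Tool frame: the origin (TCP) lies on the centre line of the jaws, within the pads' length; the fingertips stand 8 mm ahead of it and the grasp point (between the pads) lies 11 mm behind it; z points along the fingers, y is the line along which they close (so a half turn about z gives the same grasp; the last joint's range is limited). The gripper opens to 94 mm and grips with 3 to 60 N. Pads are 16 mm wide; open, the fingers measure 119 mm over their backs; the gripper's body (75 mm by 177 mm) begins 78 mm behind the grasp point.
Start: joints at [-1.282, 0.3, 1.521, -0, 1.321, -0.067], TCP at [191.58, -515.545, 213.446] pointing down, gripper open.
Joint ranges: [-3.03, 3.03], [-0.79, 2.21], [0.23, 2.52], [-1.04, 4.18], [0, 3.07], [-2.55, 2.55]. Speed limits (rad/s): [2.22, 2.22, 2.57, 3.14, 3.14, 3.14].

## Interface

Orientations are given as [roll, pitch, yaw] about the fixed x, y, z axes, in that order (R = Rz(yaw) Ry(pitch) Rx(roll)).
In Python, from cell import manip gives the robot as it stands.
- The arm moves only by the tool jog_arm, never from a script. Its argument "rows" is one flat list of numbers, 7 for each row, row after row: the shift along the world's x, y, z in cm, then the turn, a rotation vector about the world's x, y, z in rad, then the closure, from 0 (fully open) to 1 (shut). In form: [dx, dy, dz, rx, ry, rz, fingers, dx, dy, dz, rx, ry, rz, fingers, ...]. A call has 1 to 20 rows; each row shifts and turns the commanded pose from where the row before left it; what a row does not reach is not made up. A row lasts 1/12 s, in which the tool goes at most 41.7 mm and 7.16 degrees, less where a joint would pass 70% of its speed; a pose out of reach is approached as far as the arm can. A call with a gripper value outside its range is refused whole. The fingers move at their own pace and stop on an object; "newtons" is the grip in N (left out, the last holds). Time passes only in rows, so rows that do not move let the fingers close. It gives the time, the measured TCP pose, the force, the opening and the grip force at its end, in the units of the state.
- manip.read_state(): the state, without advancing time (a new reading comes with each control period).
- manip.camera(name): name is "scene" or "top" or "wrist"; returns (picture, depth): 400x640x3 uint8, blue, green, red; 400x640 float32, mm along the optical axis (not along the pixel's ray), 0 where there is no reading.
- manip.camera_model(name): a dict with "K" (3x3 intrinsics, pixels), "R" (3x3) and "t" (3): a world point X has camera coordinates R X + t. Camera axes: x right, y down, z forward; pixel columns grow to the right and rows downward; lengths in mm; the calibration is good to about 2 mm. A picture is of the moment at which its call begins: read the wrist's pose just before it. camera_model takes no time and is no camera call; for the wrist camera it gives the pose at the moment of the call.
- manip.sign_off(): hands the job in; it is judged then, once.
The state is a dict: "clock": time; "joints": joint angles; "qd": joint speeds; "effort": joint torques, N m; "eef_pos": TCP position; "eef_rot": TCP orientation; "wrist_force": force on the tool from outside, world axes, zero at the start; "moment": the same for the moment, N m; "finger_gap": finger opening in mm; "finger_force": force on a finger pad.
Only numpy, scipy, OpenCV 4.12 (cv2) and the standard library are available. Lean on these libraries where they do the work, as an engineer would, in place of code of your own. Each camera call takes 0.05 s, during which the arm holds its last target. There are 200 camera calls.

## Task

The turned finial is finished: on the board where the finial stands, push the flip flag right over its hinge with the fingertips only (pressing its black thumb lever down raises it), from its red face to its green face, until it lies flat on the other side. Go gently: do not pinch the flag, push it hard or fling it over. Leave the other flag (beside the rough offcut block) on red and do not shift the finial, the offcut or the sanding block.

Things in the scene. Friction and masses are not known exactly. Their poses are not given: they have to be found in the camera images.
- finial_station: Station of the finished piece: plywood board 140 (x) x 180 (y) x 12 mm, fixed flat on the bench; origin at the centre of its underside, z up; its own -x side faces the robot's left (yaw -pi/2 +- 0.45). A steel bracket with a flip flag stands on its -y half, nearer the robot; the turned finial rests on its +y half, beyond.
- block_station: Station of the unfinished piece: plywood board 140 (x) x 180 (y) x 12 mm, fixed flat on the bench; origin at the centre of its underside, z up; its own -x side faces the robot's left (yaw -pi/2 +- 0.45). A steel bracket with a flip flag stands on its -y half, nearer the robot; the rough offcut block rests on its +y half, beyond.
- finial_flag (a joint): hinge angle of the finial station's flag, rad (axis: board's +y). 0: level on the board's -x side (robot's left), red face (white bar) up; pi/2: upright; pi: level on the +x side (right), green face (white disc) up; 0 and pi are stops. Starts at 0 to 0.2. Hinge stiff (0.07 Nm friction, about 1 N at the edge): it stays wherever it is left.
- block_flag (a joint): hinge angle of the offcut station's flag, rad (axis: board's +y). 0: level on the board's -x side (robot's left), red face (white bar) up; pi/2: upright; pi: level on the +x side (right), green face (white disc) up; 0 and pi are stops. Starts at 0 to 0.2. Hinge stiff (0.07 Nm friction, about 1 N at the edge): it stays wherever it is left.
- finial_station_pivot (a point): pivot of the finial station's flag, midway between two uprights: 45 mm to -y of the board's origin, 90 mm above the bench. Uprights: 26 mm wide in x, 37 mm either side in y, 103 mm tall. Opposite the flag, and turning with it, is a black thumb lever 26 mm wide, 5 mm thick, 55 mm long from the pivot; at joint 0 it rises to +x at 0.6 rad above level. Pressing it down raises the flag.
- block_station_pivot (a point): pivot of the offcut station's flag, midway between two uprights: 45 mm to -y of the board's origin, 90 mm above the bench. Uprights: 26 mm wide in x, 37 mm either side in y, 103 mm tall. Opposite the flag, and turning with it, is a black thumb lever 26 mm wide, 5 mm thick, 55 mm long from the pivot; at joint 0 it rises to +x at 0.6 rad above level. Pressing it down raises the flag.
- finial_flag_tip (a point): middle of the outer edge of the finial station's flag's red/green tab, 90 mm from the pivot. The flag is a stiff plate 6 mm thick, its mid-plane through the pivot, 62 mm wide (along y) out to 75 mm, then a centred tab 34 mm wide out to 90 mm.
- block_flag_tip (a point): middle of the outer edge of the offcut station's flag's red/green tab, 90 mm from the pivot. The flag is a stiff plate 6 mm thick, its mid-plane through the pivot, 62 mm wide (along y) out to 75 mm, then a centred tab 34 mm wide out to 90 mm.
- finial: turned pale limewood finial, loose, upright, 38 mm diameter, 71 mm tall; origin at the centre of its underside
- offcut: rough wooden offcut block, loose, 66 x 123 x 44 mm tall, its long side along the board's x; origin at the centre of its underside
- sander: cork-brown sanding block, loose, 96 x 117 x 32 mm tall, lying on the bench to the left of the boards; origin at the centre of its underside
Not all that is in view belongs to the job. There is more than one size of the finial; the one meant has the size given above.

How it is judged (in metres and radians):
At the end, for the whole second after the job is handed in: The finial station's flag lies still on the board's +x (right) side, green up, within about 13 degrees of flat; the offcut station's flag is still red side up (below 20 degrees); the finial is upright and it, the offcut and the sanding block are within 15 mm of where they stood (value of joint finial_flag above 2.92 rad and velocity of joint finial_flag below 0.05 rad/s and value of joint block_flag below 0.35 rad and angle between finial's own z axis and vertical below 0.1 rad and distance of each of finial, offcut, sander from where it was at the start of the episode below 0.015 m); the robot touches nothing.
It fails at once if the offcut station's flag was moved (its tab by more than 15 mm) (distance of block_flag_tip from where it was at the start of the episode above 0.015 m).
It fails at once if the finial, the offcut or the sanding block was shifted or lifted by more than 15 mm (distance of any of finial, offcut, sander from where it was at the start of the episode above 0.015 m).
It fails at once if the flag was pinched or pushed hard (more than 25 N between fingers and flag) (contact force between the fingers and finial_flag above 25 N).
It fails at once if the flag was flung over (faster than 6 rad/s) (velocity of joint finial_flag above 6 rad/s).
It also fails if it takes over 40 s, if anything falls off the work surface, if the arm or the gripper's body presses on something with over 40 N, if the wrist force passes 120 N, or if a joint passes its speed limit or range.

## Working session

There is one attempt and no reset: what is moved stays moved. The work goes in short steps, Python scripts to look and compute and a tool call to move; the robot and the scene stay as the last step left them, time stands still between calls to the robot, and variables do not carry over. Pictures are saved under pics/ and viewed, at most 10 in all, crops included, and the job is handed in when it is done.

Besides the shell and the picture viewer there is one more tool, called after "Call:" as name(argument=value, ...), one argument or row to a line, values as JSON. jog_arm: Moves the arm, as the interface text tells. Its arguments: {"type":"object","properties":{"rows":{"type":"array"},"newtons":{"type":"number"}},"required":["rows"]}

```bash
mkdir -p pics
python3 - <<'E'
from cell import manip
import cv2,numpy as np
for n in("scene","top"):
    p,d=manip.camera(n); cv2.imwrite(f"pics/{n}0.png",p); np.savez(f"{n}0.npz",p=p,d=d,**manip.camera_model(n))
s=manip.read_state();print(s)
E
```

```text
{'clock': 0.1, 'joints': array([-1.28160111e+00,  3.00401582e-01,  1.52152038e+00, -9.60683659e-06,
        1.32067063e+00, -6.66002496e-02]), 'qd': array([ 1.84207808e-03, -1.90701550e-03, -3.24529226e-03, -7.23626195e-04,
        7.59867392e-06, -2.46647086e-05]), 'effort': array([ 1.60296400e-03, -5.32650375e+01, -3.53284729e+01,  7.09766708e-02,
        2.34916684e-02, -5.66128767e-05]), 'eef_pos': array([ 191.51659258, -515.34318806,  212.95012874]), 'eef_rot': array([-3.14059431e+00, -5.72620874e-05,  3.55797818e-01]), 'wrist_force': array([-0.70506034,  0.34048113,  0.81898241]), 'moment': array([ 0.00378908, -0.02571013, -0.00246986]), 'finger_force': 0.0, 'finger_gap': 94.24436080015982}
```

View pics/top0.png

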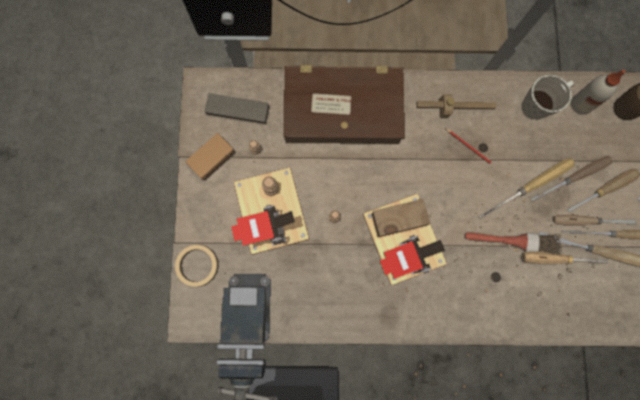

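View pics/scene0.png

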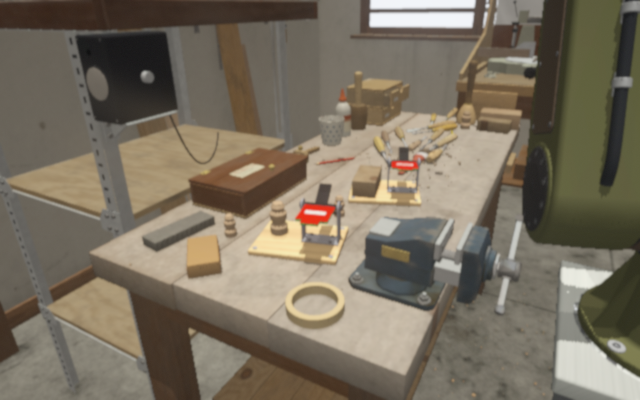

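The top view shows the finial board at about (270,210), with its red flag at (255,228) and its black lever at (287,220). The offcut board is at about (405,238) and the vise at (245,310). I'll now measure the finial flag, lever and board in both views.

```bash
cat > h.py <<'E'
import numpy as np,cv2
def load(n):
    z=np.load(n+".npz");p,d,K,R,t=[z[k] for k in("p","d","K","R","t")]
    v,u=np.mgrid[:400,:640]
    c=np.stack([u,v,np.ones_like(u)],-1)@np.linalg.inv(K).T*d[...,None]
    return p,d,(c-t)@R   # world
E
python3 - <<'E'
from h import *
for n,rois in(("top0",[(215,160,310,260),(360,190,450,290)]),("scene0",[(245,175,350,265),(345,140,425,210)])):
    p,d,W=load(n)
    print(n,"K",np.load(n+".npz")["K"][0,0],"valid",(d>0).mean())
    hsv=cv2.cvtColor(p,cv2.COLOR_BGR2HSV)
    for r in rois:
        m=np.zeros(d.shape,bool);m[r[1]:r[3],r[0]:r[2]]=1;m&=d>0
        red=m&((hsv[...,0]<6)|(hsv[...,0]>174))&(hsv[...,1]>190)&(hsv[...,2]>110)
        P=W[red];c=np.median(P,0);print(" red n",len(P),c.round(1),"z pct",np.percentile(P[:,2],[5,50,95]).round(1))
        blk=m&(hsv[...,2]<60)&(W[...,2]>95);B=W[blk];print(" lever n",len(B),np.median(B,0).round(1) if len(B) else'',np.percentile(B[:,2],[5,95]).round(1) if len(B) else '')
        if n=="top0":
            bd=m&(W[...,2]>6)&(W[...,2]<22)&(hsv[...,1]>60)
            bx=cv2.minAreaRect(W[bd][:,:2].astype(np.float32));print(" board",bx,"z",np.median(W[bd][:,2]))
            rx=cv2.minAreaRect(P[:,:2].astype(np.float32));print(" redrect",rx)
        else:
            hi=m&(W[...,2]>20);print(" fl normal",np.linalg.svd(P-P.mean(0))[2][2])
        np.save(f"red_{n}_{r[0]}.npy",P)
p,d,W=load("top0")
for x0,y0,x1,y1 in((215,270,275,380),(185,130,240,180),(260,172,282,196),(275,205,300,235)):
    Q=W[y0:y1,x0:x1].reshape(-1,3);Q=Q[Q[:,2]>25];print((x0,y0),Q.min(0).round(),Q.max(0).round())
im=cv2.resize(p[165:260,215:310],None,fx=6,fy=6,interpolation=cv2.INTER_CUBIC)
q,_,_=load("scene0");im2=cv2.resize(q[170:270,245:360],(230*3,600),interpolation=cv2.INTER_CUBIC)
cv2.imwrite("pics/c1.png",cv2.resize(np.hstack([im,im2[:570]]),(800,364)))
E
```

```text
top0 K 493.93552270606926 valid 0.9962109375
  return _methods._mean(a, axis=axis, dtype=dtype,
  ret = um.true_divide(
Traceback (most recent call last):
IndexError: index -1 is out of bounds for axis 0 with size 0
```

```bash
cat > m.py <<'E'
from h import *
print(load("top0")[0][228,262],load("top0")[2][[228,220,300,200],[262,287,300,340]].round())
for n,rois in(("top0",[(215,160,310,260),(360,190,450,290)]),("scene0",[(245,175,350,265),(345,140,425,210)])):
    p,d,W=load(n)
    pi=p.astype(int)
    for r in rois:
        m=np.zeros(d.shape,bool);m[r[1]:r[3],r[0]:r[2]]=1;m&=d>0
        red=m&(pi[...,2]>2*pi[...,1]+30)&(pi[...,2]>110)
        red=cv2.erode(red.astype(np.uint8),np.ones((3,3)))>0
        P=W[red];print(n,"red",len(P),np.median(P,0).round(1),"zpct",np.percentile(P[:,2],[5,50,95]).round(1),"normal",np.linalg.svd(P-P.mean(0))[2][2].round(3))
        B=W[m&(pi.max(-1)<60)&(W[...,2]>98)];print(" lever n",len(B),np.median(B,0).round(1),np.percentile(B,[5,95],axis=0).round(1).tolist())
        if n=="top0":
            bd=m&(W[...,2]>4)&(W[...,2]<25)&(pi[...,2]>pi[...,0]+30)
            print(" board",cv2.minAreaRect(W[bd][:,:2].astype(np.float32)),"z",np.median(W[bd][:,2]))
            print(" redrect",cv2.minAreaRect(P[:,:2].astype(np.float32)))
p,d,W=load("top0")
for x0,y0,x1,y1 in((215,270,275,380),(185,130,240,180),(260,172,282,196),(245,136,262,156),(326,208,344,224)):
    Q=W[y0:y1,x0:x1].reshape(-1,3);Q=Q[Q[:,2]>25];print((x0,y0),Q.min(0).round(),Q.max(0).round())
im=cv2.resize(p[165:260,215:310],None,fx=6,fy=6,interpolation=cv2.INTER_CUBIC)
q,_,_=load("scene0");im2=cv2.resize(q[170:270,245:360],(690,570),interpolation=cv2.INTER_CUBIC)
cv2.imwrite("pics/c1.png",cv2.resize(np.hstack([im,im2]),(800,364)))
E
python3 m.py
```

```text
[ 62  72 210] [[ 579.   29.   93.]
 [ 594.  -26.  110.]
 [ 423.  -54.   -0.]
 [ 660. -147.    1.]]
top0 red 512 [576.   54.4  95.3] zpct [91.  95.3 99.3] normal [-0.033  0.051 -0.998]
 lever n 38 [594.3 -20.8 111.1] [[583.5, -35.1, 99.1], [606.5, -1.3, 119.2]]
 board ((635.9664306640625, 39.73638916015625), (238.442626953125, 225.16943359375), 1.7817214727401733) z 11.571629320424634
 redrect ((577.1536254882812, 51.15071105957031), (53.70737075805664, 76.31474304199219), 15.195426940917969)
top0 red 486 [ 509.5 -275.7   98.7] zpct [ 93.2  98.7 105. ] normal [-0.044  0.137 -0.99 ]
 lever n 102 [ 536.5 -339.1  106.2] [[524.3, -356.0, 98.5], [547.3, -320.9, 116.2]]
 board ((568.1484375, -301.4442138671875), (214.16671752929688, 237.1180877685547), 89.61045837402344) z 11.758507273563026
 redrect ((509.0772399902344, -271.5467529296875), (54.01570129394531, 77.01771545410156), 21.673301696777344)
scene0 red 231 [570.7  69.9  96.8] zpct [93.6 96.8 98.4] normal [-0.015  0.056 -0.998]
  return _methods._mean(a, axis=axis, dtype=dtype,
  ret = um.true_divide(
Traceback (most recent call last):
  File "m.py", line 11, in <module>
    B=W[m&(pi.max(-1)<60)&(W[...,2]>98)];print(" lever n",len(B),np.median(B,0).round(1),np.percentile(B,[5,95],axis=0).round(1).tolist())
                                                                                         ~~~~~~~~~~~~~^^^^^^^^^^^^^^^^^
IndexError: index -1 is out of bounds for axis 0 with size 0
```

```bash
sed -i 's/^        B=W.*$/        B=W[m\&(pi.max(-1)<75)\&(W[...,2]>98)]\n        if len(B): print(" lever",len(B),np.median(B,0).round(1),np.percentile(B,[5,95],axis=0).round(1).tolist())/; s/(pi\[...,2\]>pi\[...,0\]+30)/(pi[...,1]>pi[...,0]+45)/' m.py
cat >> m.py <<'E'
m=np.zeros(d.shape,np.uint8);m[160:260,215:315]=1;pi=p.astype(int)
b=(m>0)&(W[...,2]>5)&(W[...,2]<20)&(pi[...,1]>pi[...,0]+40)
n,l,s,c=cv2.connectedComponentsWithStats(b.astype(np.uint8));
Q=np.concatenate([W[l==i] for i in range(1,n) if s[i,4]>40])
r=cv2.minAreaRect(Q[:,:2].astype(np.float32));print("board",r,"z",np.median(Q[:,2]))
im=im.copy()
E
python3 m.py
```

```text
[ 62  72 210] [[ 579.   29.   93.]
 [ 594.  -26.  110.]
 [ 423.  -54.   -0.]
 [ 660. -147.    1.]]
top0 red 512 [576.   54.4  95.3] zpct [91.  95.3 99.3] normal [-0.033  0.051 -0.998]
 lever 177 [595.6 -17.4 108.4] [[582.6, -35.1, 98.5], [606.1, 0.7, 119.2]]
 board ((632.97119140625, 18.22820281982422), (176.48565673828125, 136.51043701171875), 15.392434120178223) z 11.724372675393411
 redrect ((577.1536254882812, 51.15071105957031), (53.70737075805664, 76.31474304199219), 15.195426940917969)
top0 red 486 [ 509.5 -275.7   98.7] zpct [ 93.2  98.7 105. ] normal [-0.044  0.137 -0.99 ]
 lever 196 [ 536.  -339.8  107.1] [[523.8, -357.1, 98.5], [547.3, -317.4, 116.3]]
 board ((567.7694091796875, -297.6127624511719), (175.25880432128906, 136.49024963378906), 21.087472915649414) z 12.13680193765682
 redrect ((509.0772399902344, -271.5467529296875), (54.01570129394531, 77.01771545410156), 21.673301696777344)
scene0 red 231 [570.7  69.9  96.8] zpct [93.6 96.8 98.4] normal [-0.015  0.056 -0.998]
scene0 red 16 [ 515.8 -257.   101.9] zpct [ 98.1 101.9 105.6] normal [ 0.047 -0.129  0.99 ]
 lever 7 [ 535.2 -341.   109.9] [[531.0, -344.6, 107.6], [541.5, -337.7, 110.6]]
(215, 270) [263. -79.  25.] [ 467.  111. 1170.]
(185, 130) [445. -79.  25.] [ 815.  223. 1170.]
(260, 172) [445. -79.  27.] [ 698.   38. 1170.]
(245, 136) [770.  50.  26.] [792.  71.  53.]
(326, 208) [ 445. -143.   26.] [ 626.  -79. 1170.]
board ((632.9061279296875, 18.418846130371094), (178.12677001953125, 138.0918426513672), 15.521493911743164) z 11.738716790082687
```

View pics/c1.png

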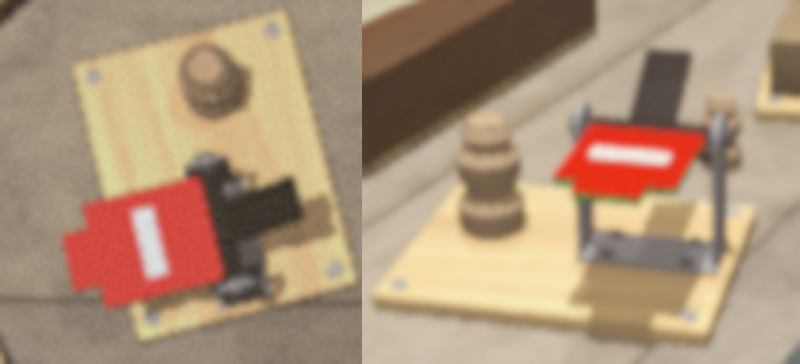

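Board centre is (633,18.5) with z 11.7 and yaw −1.301, and both fits agree. That puts the pivot at (589.5,6.4), with the flag at about 0.06 rad. The crop shows the red flag on the left, the lever rising to the right, and the finial beyond. I'll move above the lever with the fingers closed and the pad width along board x.

Call:
jog_arm(
  rows=[0.5,0.6,1,0,0,0.074,1,1.5,1.8,1,0,0,0.074,1,2.2,2.6,1,0,0,0.074,1,2.2,2.6,0.5,0,0,0.074,1,2.2,2.6,0,0,0,0.074,1,2.2,2.6,0,0,0,0.074,1,2.2,2.6,0,0,0,0.074,1,2.2,2.6,0,0,0,0.074,1,2.2,2.6,0,0,0,0.074,1,2.2,2.6,0,0,0,0.074,1,2.2,2.6,0,0,0,0.074,1,2.2,2.6,0,0,0,0.074,1,2.2,2.6,0,0,0,0.074,1,2.2,2.6,0,0,0,0.074,1,2.2,2.6,0,0,0,0.074,1,2.2,2.6,0,0,0,0.074,1,2.2,2.6,0,0,0,0.074,1,2.2,2.6,0,0,0,0.074,1,2.2,2.6,0,0,0,0.074,1,1.5,2.0,0,0,0,0.074,1],
  newtons=10,
)

```text
clock: 1.77
eef_pos: [601.7, -27.4, 247.8]
eef_rot: [-3.141, -0.001, 1.84]
wrist_force: [-0.6, -0.3, 0.1]
finger_gap: 0.8
finger_force: 0.0
```

Call:
jog_arm(
  rows=[-0.15,-0.1,-2,0,0,0,1,-0.1,0,-2.5,0,0,0,1,0,0,-2.5,0,0,0,1,0,0,-2,0,0,0,1,0,0,-1.2,0,0,0,1,0,0,-0.6,0,0,0,1,0,0,0,0,0,0,1],
)

```text
clock: 2.35
eef_pos: [597.8, -30.5, 139.5]
eef_rot: [-3.14, -0.001, 1.836]
wrist_force: [0.3, -0.0, 0.4]
finger_gap: 0.1
finger_force: 0.0
```

Run:
```python
from cell import manip
import cv2,numpy as np
print(manip.read_state()["eef_pos"])
p,d=manip.camera("scene");q,_=manip.camera("wrist")
cv2.imwrite("pics/a1.png",np.hstack([cv2.resize(p[150:270,240:360],(400,400)),cv2.resize(q,(400,400))]))
```

```text
[597.76212737 -30.53961563 139.54729866]
```

View pics/a1.png

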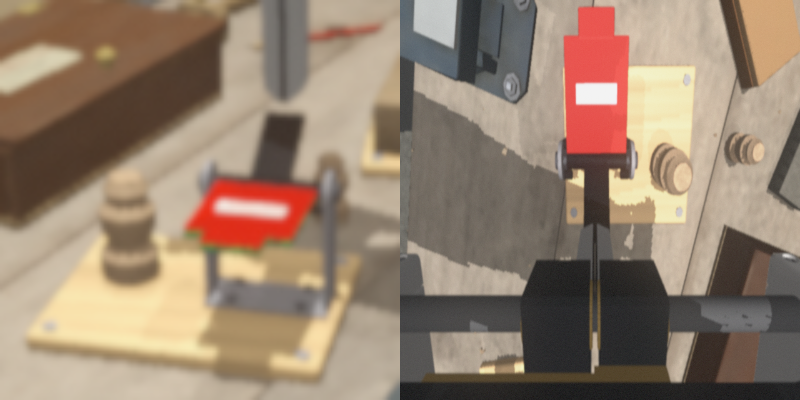

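The fingertips are just above the lever and centred on it in both views, so I'll press it down gently.

Call:
jog_arm(
  rows=[0,0.2,-0.4,0,0,0,1,0,0,-0.4,0,0,0,1,0,0,-0.4,0,0,0,1,0,0,-0.4,0,0,0,1,0,0,-0.4,0,0,0,1,0,0,-0.4,0,0,0,1,0,0,-0.4,0,0,0,1,0,0,-0.4,0,0,0,1],
)

```text
clock: 3.12
eef_pos: [598.1, -28.6, 108.1]
eef_rot: [3.142, 0.0, 1.836]
wrist_force: [0.5, -1.7, 2.3]
finger_gap: 0.8
finger_force: 1.0
```

Call:
jog_arm(
  rows=[0,0,-0.4,0,0,0,1,0,0,-0.4,0,0,0,1,0,0,-0.4,0,0,0,1,0,0,-0.4,0,0,0,1,0,0,-0.4,0,0,0,1,0,0,-0.4,0,0,0,1,0,0,-0.4,0,0,0,1,0,0,-0.4,0,0,0,1,0,0,0,0,0,0,1],
)

```text
clock: 3.87
eef_pos: [597.8, -28.6, 75.5]
eef_rot: [-3.141, -0.0, 1.836]
wrist_force: [0.3, -0.3, 0.8]
finger_gap: 0.3
finger_force: 0.3
```

Run:
```python
from cell import manip
import cv2,numpy as np
print(manip.read_state()["eef_pos"])
p,d=manip.camera("scene");q,_=manip.camera("wrist")
cv2.imwrite("pics/a2.png",np.hstack([cv2.resize(p[150:270,240:360],(400,400)),cv2.resize(q,(400,400))]))
```

```text
[597.77824704 -28.56874668  75.45326213]
```

View pics/a2.png

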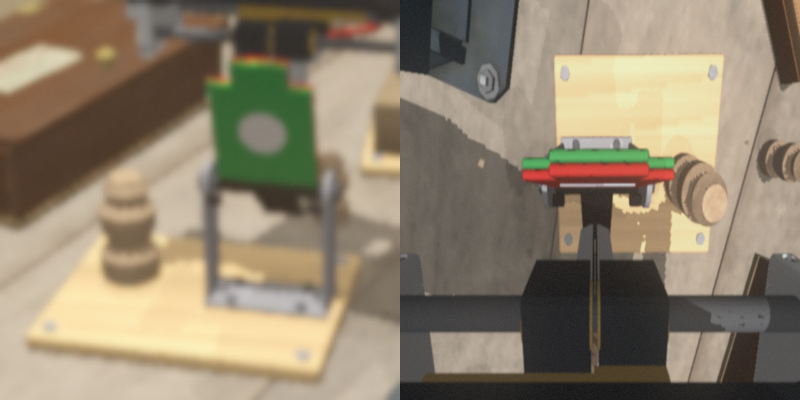

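The flag is nearly upright, at about 1.3 rad (green face at (265,130) in the left half). Next I'll raise the tool, cross to the left side and lower it behind the green face.

Call:
jog_arm(
  rows=[0,0,1,0,0,0,1,0,0,2.5,0,0,0,1,0,0,2.5,0,0,0,1,0,0,2.5,0,0,0,1,0,0,2.5,0,0,0,1,0,0,2.5,0,0,0,1,0,0,1.5,0,0,0,1,-0.4,1.4,0,0,0,0,1,-0.6,2.3,0,0,0,0,1,-0.6,2.3,0,0,0,0,1,-0.6,2.3,0,0,0,0,1,0,0,0,0,0,0,1,0,0,-1.5,0,0,0,1,0,0,-2,0,0,0,1,0,0,-2,0,0,0,1,0,0,-1.7,0,0,0,1,0,0,0,0,0,0,1],
)

```text
clock: 5.38
eef_pos: [574.3, 54.5, 150.8]
eef_rot: [-3.136, -0.001, 1.836]
wrist_force: [0.3, 0.3, 0.2]
finger_gap: 0.6
finger_force: 0.0
```

Run:
```python
from cell import manip
import cv2,numpy as np
x=manip.read_state()["eef_pos"];r=x[:2]-[589.5,6.4];print(x,r@[.266,-.964],r@[.964,.266])
p,d=manip.camera("scene");q,_=manip.camera("wrist")
cv2.imwrite("pics/a3.png",np.hstack([cv2.resize(p[130:270,220:360],(400,400)),cv2.resize(q,(400,400))]))
```

```text
[574.25600524  54.54720563 150.79523599] -50.468808835077795 -1.8880542501032114
```

View pics/a3.png

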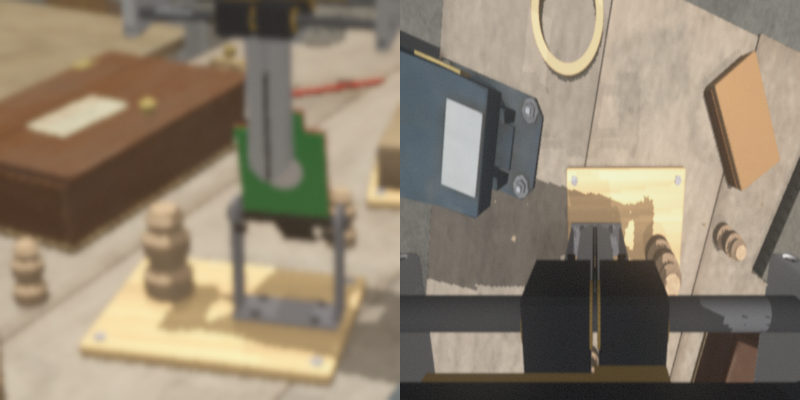

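The fingers are behind the green face, at u=−50 mm and tip z 143. I'll sweep right to upright.

Call:
jog_arm(
  rows=[0.13,-0.48,0,0,0,0,1,0.13,-0.48,0,0,0,0,1,0.13,-0.48,0,0,0,0,1,0.13,-0.48,0,0,0,0,1,0.13,-0.48,0,0,0,0,1,0.13,-0.48,0,0,0,0,1,0.14,-0.48,0,0,0,0,1,0.13,-0.48,0,0,0,0,1],
)

```text
clock: 6.15
eef_pos: [586.7, 15.6, 154.5]
eef_rot: [3.142, -0.0, 1.836]
wrist_force: [-1.6, 1.0, 0.7]
finger_gap: 0.6
finger_force: 0.6
```

Call:
jog_arm(
  rows=[0.11,-0.39,0,0,0,0,1,0.11,-0.39,0,0,0,0,1,0.11,-0.39,-0.07,0,0,0,1,0.11,-0.39,-0.07,0,0,0,1,0.1,-0.37,-0.13,0,0,0,1,0.1,-0.37,-0.13,0,0,0,1,0.1,-0.35,-0.19,0,0,0,1,0.1,-0.35,-0.19,0,0,0,1,0.09,-0.31,-0.25,0,0,0,1,0.09,-0.31,-0.25,0,0,0,1],
)

```text
clock: 6.98
eef_pos: [596.9, -20.5, 141.4]
eef_rot: [3.142, 0.0, 1.836]
wrist_force: [-0.9, 0.5, -0.5]
finger_gap: 0.1
finger_force: 0.5
```

Call:
jog_arm(
  rows=[0.08,-0.27,-0.3,0,0,0,1,0.08,-0.27,-0.3,0,0,0,1,0.06,-0.22,-0.34,0,0,0,1,0.06,-0.22,-0.34,0,0,0,1,0.05,-0.17,-0.37,0,0,0,1,0.05,-0.17,-0.37,0,0,0,1,0.03,-0.11,-0.39,0,0,0,1,0.03,-0.11,-0.39,0,0,0,1,0.01,-0.05,-0.4,0,0,0,1,0.01,-0.05,-0.4,0,0,0,1,0,0,0,0,0,0,1],
)

```text
clock: 7.9
eef_pos: [601.0, -36.5, 104.6]
eef_rot: [-3.14, -0.001, 1.836]
wrist_force: [-0.2, 0.5, -0.2]
finger_gap: 0.9
finger_force: 0.0
```

Run:
```python
from cell import manip
import cv2,numpy as np
s=manip.read_state();x=s["eef_pos"];r=x[:2]-[589.5,6.4];print(x,s["wrist_force"],r@[.266,-.964],r@[.964,.266])
p,d=manip.camera("scene");q,_=manip.camera("wrist")
cv2.imwrite("pics/a4.png",np.hstack([cv2.resize(p[130:270,220:360],(400,400)),cv2.resize(q,(400,400))]))
```

```text
[601.04464039 -36.50638205 104.64613131] [-0.17198849  0.49370152 -0.17337451] 44.43262663477695 -0.284064289395193
```

View pics/a4.png

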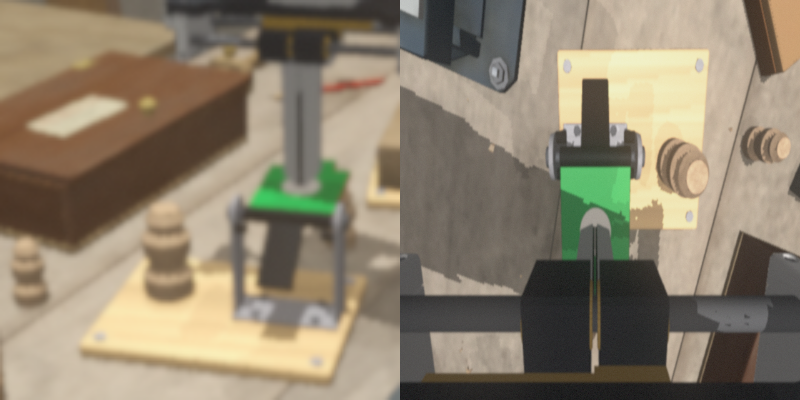

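The flag is over, with the green face up at (300,190) and about 0.07 rad left by geometry. I'll give it a little more pressure, then retreat and measure.

Call:
jog_arm(
  rows=[0,0,-0.1,0,0,0,1,0,0,-0.1,0,0,0,1,0,0,-0.05,0,0,0,1,0,0,0,0,0,0,1],
)

```text
clock: 8.33
eef_pos: [601.4, -36.5, 103.2]
eef_rot: [3.141, 0.0, 1.836]
wrist_force: [0.0, -0.2, 0.9]
finger_gap: 0.5
finger_force: 0.2
```

Call:
jog_arm(
  rows=[0,0,0.5,0,0,0,1,0,0,1.5,0,0,0,1,0,0,2.5,0,0,0,1,0,0,2.5,0,0,0,1,0,0,2.5,0,0,0,1,0,0,2.5,0,0,0,1,-2,-1,0,0,0,0,1,-3,-2,0,0,0,0,1,-3,-2,0,0,0,0,1,-3,-2,0,0,0,0,1,-3,-2,0,0,0,0,1,-3,-2,0,0,0,0,1,0,0,0,0,0,0,1,0,0,0,0,0,0,1],
)

```text
clock: 9.5
eef_pos: [430.8, -147.2, 224.0]
eef_rot: [3.14, 0.001, 1.833]
wrist_force: [-0.2, 0.7, 0.1]
finger_gap: 0.2
finger_force: 0.0
```

Run:
```python
from cell import manip
import cv2,numpy as np
from h import *
for n in("scene","top"):
    p,d=manip.camera(n);np.savez(n+"1.npz",p=p,d=d,**manip.camera_model(n))
    p,d,W=load(n+"1");pi=p.astype(int)
    g=(pi[...,1]>1.6*pi[...,2])&(pi[...,1]>1.5*pi[...,0])&(pi[...,1]>70)&(d>0)&(W[...,0]>500)&(W[...,0]<700)&(abs(W[...,1])<120)
    g=cv2.erode(g.astype(np.uint8),np.ones((3,3)))>0
    P=W[g];r=P[:,:2]-[589.5,6.4];u=r@[.266,-.964]
    print(n,len(P),np.median(P,0),"u",u.min(),u.max(),"fit z(u)",np.polyfit(u,P[:,2],1))
    cv2.imwrite(f"pics/{n}1.png",p)
q,_,W1=load("top1")
cv2.imwrite("pics/cmp.png",np.hstack([cv2.resize(load("top0")[0][125:290,180:450],(400,244)),cv2.resize(q[125:290,180:450],(400,244))]))
print(manip.read_state())
```

```text
scene 189 [593.04140935 -22.16345017  94.48642097] u -3.7097592580974217 75.27570551628851 fit z(u) [2.67087905e-02 9.36950595e+01]
top 527 [601.0863312  -37.91644997  94.43583894] u 7.417146485918072 86.23254526394277 fit z(u) [3.83465728e-02 9.26579689e+01]
{'clock': 9.6, 'joints': array([-4.07081898e-01,  7.94504543e-02,  1.75921173e+00,  1.66157616e-04,
        1.30224409e+00, -6.72059901e-01]), 'qd': array([ 0.01609222,  0.01756972, -0.00647861,  0.00067224, -0.00141077,
       -0.0032009 ]), 'effort': array([-1.04716189e+00, -4.08238184e+01, -3.45951426e+01,  1.61581440e-02,
        8.40068003e-02, -3.84859520e-02]), 'eef_pos': array([ 431.92461022, -146.32837365,  223.5438755 ]), 'eef_rot': array([3.14095577e+00, 3.01952032e-04, 1.83573020e+00]), 'wrist_force': array([0.14537713, 0.40439464, 0.06195588]), 'moment': array([-0.00095192, -0.10884338, -0.01921418]), 'finger_force': 0.0, 'finger_gap': 0.8298274113317029}
```

View pics/cmp.png

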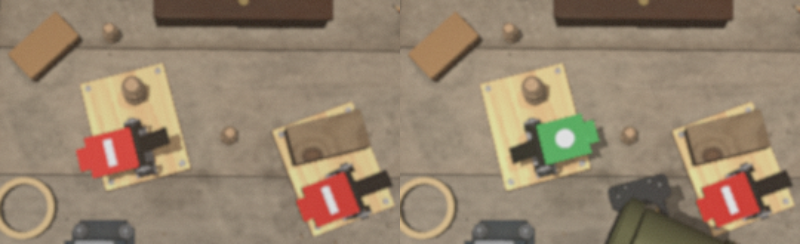

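The comparison shows the finial flag lying green side up, about 0.04 rad from flat (roughly 3.10 rad). Everything else is unchanged and the arm is clear.

```bash
python3 -c "
from cell import manip
print(manip.sign_off())"
```

```text
the job is handed in; nothing more can be done
None
```

The finial station's flag now lies green side up, about 0.04 rad from flat, with the other flag still on red and the finial, offcut and sanding block visibly unmoved; I've handed the job in, but no verdict was returned.

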